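# Find the power brick with a loose piece inside

## Robot

A 6-joint arm with a two-finger parallel gripper is mounted at the origin on a cart in front of the work surface, level with it; the furniture and walls round the work are solid. World frame = base frame: x ahead of the robot, y to its left, z up, the work surface at z = 0. Lengths are in m, angles in rad, forces in N, time in s.
With the tool pointing down it reaches from about 0.3 to 0.875 m from the base axis. Payload 6.4 kg.
Tool frame: the origin (TCP) lies where the fingers leave the gripper's body, on its centre line; the fingertips stand 73 mm ahead of it and the grasp point (between the pads) lies r.hold_point_z ahead of it (r.hold_point_z is the distance from the TCP to the grasp point, in m); z points along the fingers, y is the direction in which the jaws open and shut (so a half turn about z gives the same grasp; the last joint's range is limited). The gripper opens to 85 mm and grips with 20 to 120 N. Pads are 22 mm wide; open, the fingers measure 114 mm over their backs; the gripper's body (76 mm by 85 mm) begins 54 mm behind the grasp point. The pads swing forward as they close: fully open they stand 13 mm farther back than shut.
Start: joints at [1.023, 0.181, 1.607, -0, 1.354, -0.206], TCP at [0.193, 0.542, 0.304] pointing down, gripper open.
Joint ranges: [-2.99, 2.99], [-0.89, 2.07], [0.3, 2.58], [-1.14, 4.28], [0, 2.63], [-3.12, 3.12]. Speed limits (rad/s): [2.57, 2.57, 3.01, 3.14, 3.14, 3.14].

## Interface

Orientations are given as a unit quaternion [x, y, z, w].
In Python, from bench import r gives the robot as it stands. The module is installed in compiled form; this text tells all that it offers.
- The arm moves only by the tool play_rows, never from a script. Its argument "commands" is a list that holds one entry, the list of rows, each a list of 7 numbers: the opening, from 0 (shut) to 1 (fully open), then the shift along the world's x, y, z in m, then the turn, a rotation vector about the world's x, y, z in degrees. A call has exactly 10 rows; each row is the pose to reach, as a shift and turn from the pose measured when the call began; what a row does not reach only later rows make up. A row lasts 1/10 s, in which the tool goes at most 50 mm and 8.59 degrees, less where a joint would pass 70% of its speed; a pose out of reach is approached as far as the arm can. A call with a gripper value outside its range is refused whole. The fingers move at their own pace and stop on an object; the grip force is fixed at half the most. Time passes only in rows, so rows that repeat a pose let the fingers close, or fill a call up. It gives the time, the measured TCP pose, the force and the opening at its end, in the units of the state.
- r.sense(): the state, without advancing time (a new reading comes with each control period).
- r.camera(name): name is "side" or "top" or "wrist"; returns a dict with "img" (420x560x3 uint8, blue, green, red), "z_map" (420x560 float32, m along the optical axis (not along the pixel's ray), 0 where there is no reading), "camera_matrix" (3x3 intrinsics, pixels), "k1" (the pictures are not rectified: a ray, as slopes to the right and down, at radius r is drawn at 1 + k1 r^2 times it, then the intrinsics apply), "T" (4x4, takes a point from camera to world coordinates). Camera axes: x right, y down, z forward; pixel columns grow to the right and rows downward; lengths in m; the calibration is good to about 2 mm. A picture is of the moment at which its call begins.
- r.finish_job(): hands the job in, once; it reports no verdict.
Trained networks look in the newest picture that a camera, given by its name, has taken for a name from the list of things; names that differ only in an ending like _2 or _b are one class to them, and where a whole thing is asked for, a point or a joint stands for the part that bears it (a point fixed in the world has none). Each returns a list of dicts, best first, with "confidence" (0 to 1); they miss things now and then, are a little off and sometimes report something else, mostly with a low value. They report only what shows in the picture. A call takes as long as a camera call. They do not tell look-alikes from the thing itself.
- r.spot_in(camera, target): "position" ([column, row] in pixels, amid what is visible of it).
- r.tip_of(camera, target): "position" ([column, row] in pixels: a listed point, or the origin of a listed thing).
The state is a dict: "t": time; "joint_pos": joint angles; "dq": joint speeds; "joint_torque": joint torques, N m; "position": TCP position; "ee_rot": TCP orientation; "contact_force": force on the tool from outside, world axes, zero at the start; "wrist_torque": the same for the moment, N m; "finger_gap": finger opening in m.
Only numpy, scipy, OpenCV 4.12 (cv2) and the standard library are available. Lean on these libraries where they do the work, as an engineer would, in place of code of your own. Each camera call takes 0.05 s, during which the arm holds its last target.

## Task

One of the three power bricks on the mat has a piece broken loose inside. Pick them up and tilt them end-down one way and the other until you feel which one shifts, then set that one down (do not drop it) flat in the steel tray, and leave the two sound ones lying flat on the bench outside the tray. Do not knock over the small vial standing among them.

Things in the scene. Friction and masses are not known exactly. Their poses are not given: they have to be found in the camera images.
- adapter_1_mid (a point): middle (half-way up) of one of three outwardly identical black power bricks; x across its width, y along its length, z up. Each is a box 56 wide x 124 long x 34 mm high, pale label on top, plus a cable stub about 16 mm long at each end. Starts flat, label up, on a 2 mm light grey mat, length within about 19 degrees of world x. Names and positions do not tell which brick is loose.
- adapter_2_mid (a point): middle (half-way up) of one of three outwardly identical black power bricks; x across its width, y along its length, z up. Each weighs about 0.4 kg, of which 0.25 kg is a heavy part inside. In exactly one of the three (any of them) it is loose and can slide 70 mm in all along the length; it starts anywhere on that travel. In the other two it is fixed in the middle.
- adapter_3_mid (a point): middle (half-way up) of one of three outwardly identical black power bricks; x across its width, y along its length, z up. The loose part slides when its brick is tilted over 10 degrees end-down (within 0.5 s at 25 degrees) and stays at that end when level again; so, held level, the moment about the width axis differs by about 0.17 N m after tilting one end down and then the other.
- tray: fixed open steel tray for the faulty brick, 220 mm along its x axis, 170 mm along its y axis, 30 mm high, walls and floor 4 mm thick; origin at the centre of its underside, z up. It stands on the bench to the right of the mat
- vial: small brown standing vial with a green cap, 32 mm across and 58 mm high, on the mat between bricks; origin at the centre of its underside, z along its axis. Beware of the machines beyond the mat: a plate washer (up to 0.25 m high) at its left, beyond x = 0.47 and y = 0.28, and a bench instrument (about 0.13 m high) right behind it, beyond x = 0.56
Things that resemble listed ones, but are neither listed nor needed, are in the scene too. What is shaped like the part that bears adapter_2_mid but brown is not meant.

How it is judged:
On the way, in this order (a step that is already met when the one before it is completed fails the run):
1. the loose brick is held clear of the bench and tilted end-down (either way) by at least 17 degrees (height (world z) of adapter_2_mid above 0.05 m and contact force between the fingers and adapter_2 above 0.5 N and (angle between adapter_2_mid's own y axis and vertical below 1.271 rad or angle between adapter_2_mid's own y axis and vertical above 1.871 rad)), for 0.2 s.
2. the loose brick is set down in the tray: at its floor while still in the fingers, not dropped (horizontal distance between adapter_2_mid and tray below 0.085 m and height (world z) of adapter_2_mid below 0.034 m and contact force between the fingers and adapter_2 above 0.3 N), for 0.04 s.
At the end, for the whole second after the job is handed in: The loose brick rests flat (within 8 degrees, label up) in the tray, its middle within 85 mm of the tray's centre and below 34 mm; the two sound bricks lie flat, label up, on the bench or mat (middle 5 to 30 mm high), more than 110 mm from the tray's centre (horizontal distance between adapter_2_mid and tray below 0.085 m and height (world z) of adapter_2_mid below 0.034 m and angle between each of adapter_2_mid, adapter_1_mid, adapter_3_mid's own z axis and vertical below 0.15 rad and linear speed of adapter_2 below 0.02 m/s and height (world z) of adapter_1_mid between 0.005 and 0.03 m and horizontal distance between each of adapter_1_mid, adapter_3_mid and tray above 0.11 m and height (world z) of adapter_3_mid between 0.005 and 0.03 m); the robot touches nothing.
It fails at once if the vial is knocked over (angle between vial's own z axis and vertical above 0.6 rad).
It also fails if it takes over 72 s, if anything falls off the work surface, if the arm or the gripper's body presses on something with over 40 N, if the wrist force passes 120 N, or if a joint passes its speed limit or range.

## Working session

There is one attempt and no reset: what is moved stays moved. The work goes in short steps, Python scripts to look and compute and a tool call to move; the robot and the scene stay as the last step left them, time stands still between calls to the robot, and variables do not carry over. Pictures are saved under pics/ and viewed, and the job is handed in when it is done.

Besides the shell and the picture viewer there is one more tool, called after "Request:" as a command line: name --argument value ..., lists and objects as JSON in quotes. play_rows: Moves the arm, as the interface text tells. Its arguments: {"type":"object","properties":{"commands":{"type":"array"}},"required":["commands"]}

```bash
mkdir -p pics; cat > h.py <<'E'
import numpy as np, cv2
from bench import r
def pix2world(c,u,v,z=None,plane=None):
    K=np.array(c["camera_matrix"]);k1=c["k1"];T=np.array(c["T"])
    x=(u-K[0,2])/K[0,0];y=(v-K[1,2])/K[1,1]
    rd=np.hypot(x,y);rr=rd
    for _ in range(20): rr=rd/(1+k1*rr*rr)
    s=rr/rd if rd>0 else 1
    d=np.array([x*s,y*s,1.0])
    if plane is not None:
        dw=T[:3,:3]@d;o=T[:3,3]
        return o+dw*(plane-o[2])/dw[2]
    if z is None: z=c["z_map"][int(round(v)),int(round(u))]
    return T[:3,:3]@(d*z)+T[:3,3]
E
python3 - <<'E'
from h import *
print(r.sense(), r.hold_point_z)
for n in ("top","side"):
    c=r.camera(n); cv2.imwrite(f"pics/{n}0.png",c["img"])
    print(n,np.round(c["T"],3).tolist())
    for t in ("adapter_1_mid","tray","vial"):
        for d in r.tip_of(n,t):
            u,v=d["position"];print(t,d["confidence"],np.round([u,v]),np.round(pix2world(c,u,v),3), np.round(pix2world(c,u,v,plane=0.019),3))
E
```

```text
{'t': 0.0, 'joint_pos': array([ 1.02269557e+00,  1.81553124e-01,  1.60803593e+00, -8.25563920e-06,
        1.35379411e+00, -2.06298801e-01]), 'dq': array([-0.00121853, -0.00059195,  0.00086683,  0.00043678, -0.00101011,
        0.00124761]), 'joint_torque': array([-4.87732086e-04, -4.44863355e+01, -3.51325464e+01, -3.25260107e-04,
        9.30956594e-03, -2.22493878e-05]), 'position': array([0.19248266, 0.54136016, 0.30296375]), 'ee_rot': array([ 1.70069321e-01,  9.85431695e-01, -8.33800422e-04, -3.25991247e-04]), 'contact_force': array([-0.68791884,  0.10755156,  0.19390675]), 'wrist_torque': array([-0.00566461,  0.0237899 ,  0.0560537 ]), 'finger_gap': 0.08490924263967264} 0.0539
top [[-0.021, -0.998, 0.058, 0.404], [-1.0, 0.021, -0.006, -0.223], [0.004, -0.058, -0.998, 1.339], [0.0, 0.0, 0.0, 1.0]]
adapter_1_mid 0.96 [152. 212.] [0.478 0.161 0.035] [0.479 0.166 0.019]
tray 0.77 [325. 186.] [ 0.554 -0.393  0.002] [ 0.552 -0.391  0.019]
vial 0.6 [180. 241.] [0.386 0.071 0.046] [0.385 0.077 0.019]
side [[0.856, -0.215, 0.471, -0.152], [-0.517, -0.383, 0.765, -1.215], [0.016, -0.898, -0.439, 0.623], [0.0, 0.0, 0.0, 1.0]]
adapter_1_mid 0.94 [219. 163.] [0.475 0.136 0.031] [0.488 0.164 0.019]
tray 0.81 [342. 241.] [ 0.54  -0.418  0.005] [ 0.525 -0.436  0.019]
vial 0.77 [201. 184.] [0.379 0.062 0.005] [0.367 0.034 0.019]
```

```bash
python3 - <<'E'
import cv2
a=cv2.imread("pics/top0.png");cv2.imwrite("pics/top0c.png",cv2.resize(a[110:330,60:400],None,fx=2.3,fy=2.3,interpolation=cv2.INTER_CUBIC))
E
```

```text
(no output)
```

View pics/top0.png

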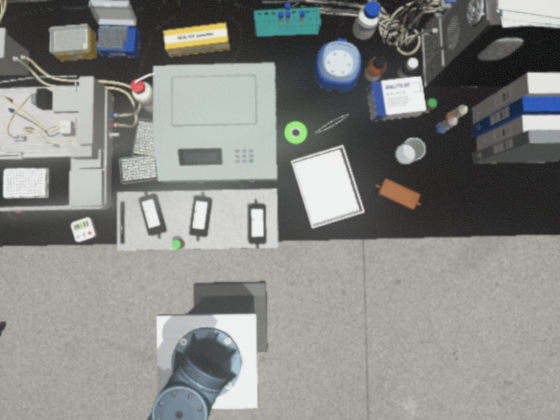

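View pics/side0.png

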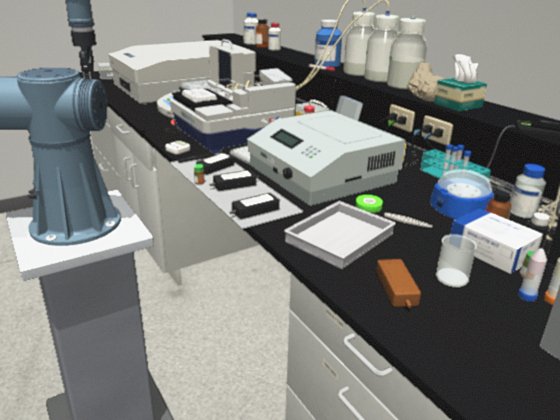

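View pics/top0c.png

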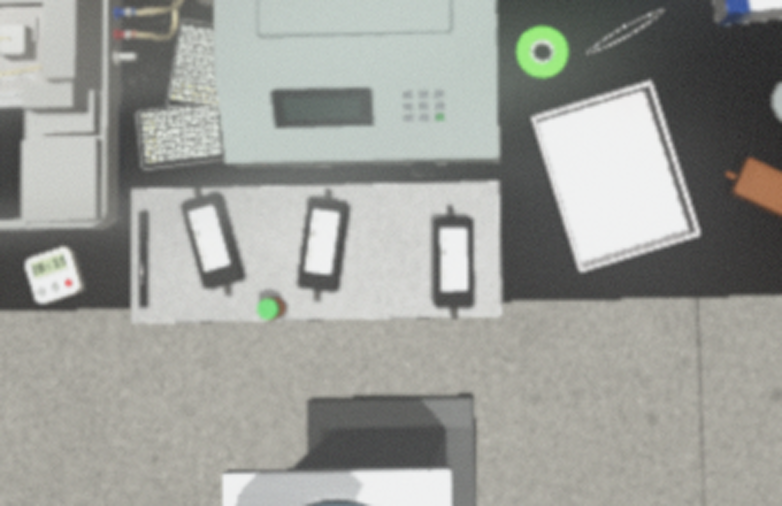

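The top view shows three black bricks at about (152,214), (200,216) and (257,224). The vial is at (177,243) and the tray at (327,186). The brown look-alike at (400,193) is not meant. Next I'll fit the brick poses from depth.

```bash
cat >> h.py <<'E'
def cloud(c):
    K=np.array(c["camera_matrix"]);k1=c["k1"];T=np.array(c["T"]);H,W=c["z_map"].shape
    uu,vv=np.meshgrid(np.arange(W),np.arange(H))
    x=(uu-K[0,2])/K[0,0];y=(vv-K[1,2])/K[1,1];rd=np.hypot(x,y);rr=rd.copy()
    for _ in range(20): rr=rd/(1+k1*rr*rr)
    s=np.where(rd>0,rr/np.maximum(rd,1e-9),1)
    z=c["z_map"];P=np.stack([x*s*z,y*s*z,z],-1)
    return P@T[:3,:3].T+T[:3,3]
def bricks(c,x0=0.3,x1=0.56,y0=-0.25,y1=0.3,zlo=0.022,zhi=0.048):
    P=cloud(c);m=(c["z_map"]>0)&(P[...,2]>zlo)&(P[...,2]<zhi)&(P[...,0]>x0)&(P[...,0]<x1)&(P[...,1]>y0)&(P[...,1]<y1)
    n,l,st,ce=cv2.connectedComponentsWithStats(m.astype(np.uint8),connectivity=4)
    for i in range(1,n):
        if st[i,4]<60: continue
        q=P[l==i];rc=cv2.minAreaRect((q[:,:2]*1000).astype(np.float32))
        d=q[:,:2]-q[:,:2].mean(0);w,V=np.linalg.eigh(d.T@d);a=V[:,1];a=a if a[0]>0 else -a
        print("px",np.round(ce[i]),"n",st[i,4],"mean",np.round(q.mean(0),3),"rect",np.round(rc[0],0),np.round(rc[1],0),round(rc[2],1),"axis deg",round(np.degrees(np.arctan2(a[1],a[0])),1))
E
python3 - <<'E'
from h import *
c=r.camera("top");bricks(c)
P=cloud(c)
# labels
img=c["img"].astype(int);g=img.min(2)
m=((g>190)&(P[...,2]>0.015)&(P[...,0]>0.36)&(P[...,0]<0.52)&(P[...,1]>-0.2)&(P[...,1]<0.26)).astype(np.uint8)
n,l,st,ce=cv2.connectedComponentsWithStats(m)
for i in range(1,n):
    if st[i,4]>40: 
        q=np.argwhere(l==i)[:,::-1].astype(np.float32);rc=cv2.minAreaRect(q)
        print("label",rc[0],rc[1],rc[2],st[i,4],np.round(pix2world(c,*rc[0],plane=0.036),3))
def reg(x0,x1,y0,y1,zl,zh):
    mm=(P[...,0]>x0)&(P[...,0]<x1)&(P[...,1]>y0)&(P[...,1]<y1)&(P[...,2]>zl)&(P[...,2]<zh);return P[mm]
t=reg(0.4,0.7,-0.55,-0.22,0.015,0.045);rc=cv2.minAreaRect((t[:,:2]*1000).astype(np.float32));print("tray",rc,t[:,2].mean())
v=reg(0.36,0.43,0.03,0.11,0.045,0.08);print("vial",len(v),v.mean(0),v.min(0),v.max(0))
print("mat z",np.median(reg(0.39,0.5,-0.08,-0.02,-.02,.03)[:,2]),"bench z",np.median(reg(0.4,0.6,-.28,-.24,-.02,.03)[:,2]))
E
```

```text
px [152. 215.] n 717 mean [0.471 0.161 0.034] rect [471. 162.] [129.  57.] 15.2 axis deg 15.6
px [199. 216.] n 703 mean [0.463 0.01  0.034] rect [463.  11.] [ 56. 125.] 81.1 axis deg -8.7
px [257. 224.] n 682 mean [ 0.435 -0.169  0.034] rect [ 433. -168.] [ 54. 123.] 88.9 axis deg 0.2
label (150.5, 213.0) (26.647947311401367, 11.126203536987305) 74.05460357666016 293 [0.476 0.165 0.036]
label (199.38998413085938, 214.7699737548828) (11.17228889465332, 26.870058059692383) 8.130102157592773 297 [0.467 0.01  0.036]
label (256.5, 222.5) (27.0, 11.0) 90.0 300 [ 0.439 -0.169  0.036]
tray ((580.4476318359375, -386.4299621582031), (288.8712158203125, 177.2533721923828), 16.03096580505371) 0.0285768427872025
vial 74 [0.37766161 0.07941361 0.05658156] [0.36467217 0.0668676  0.04518508] [0.39269967 0.09266356 0.06419815]
mat z 0.0006309604572691807 bench z -0.0014344643360089115
```

Brick fits against the spec: sizes are about 57x125 mm and tops about 0.034–0.036 m, so they match.

| Brick | Position (m) | Axis |
|---|---|---|
| A | (0.471, 0.162) | 15.6° |
| B | (0.463, 0.010) | −8.7° |
| C | (0.434, −0.168) | 0° |

The vial is at (0.378, 0.079). The arm is going to A first.

Request:
play_rows --commands '[[[1,0.028,-0.038,0,0,0,3.5],[1,0.056,-0.076,0,0,0,7],[1,0.084,-0.114,0,0,0,10.5],[1,0.111,-0.152,0,0,0,14],[1,0.139,-0.19,0,0,0,17.5],[1,0.167,-0.228,-0.01,0,0,21],[1,0.195,-0.266,-0.025,0,0,24.5],[1,0.223,-0.304,-0.04,0,0,28],[1,0.251,-0.341,-0.06,0,0,31.5],[1,0.278,-0.379,-0.08,0,0,35]]]'

```text
t: 1.45
position: [0.4712, 0.1619, 0.2242]
ee_rot: [-0.135, 0.991, -0.0, 0.001]
contact_force: [1.5, 0.3, 0.6]
finger_gap: 0.0857
```

```bash
python3 - <<'E'
from h import *
from scipy.spatial.transform import Rotation as R
c=r.camera("wrist");s=r.sense();print(s["t"],s["position"],s["joint_pos"],R.from_quat(s["ee_rot"]).as_matrix().round(3).tolist(),s["contact_force"],s["wrist_torque"])
cv2.imwrite("pics/w1.png",c["img"])
bricks(c)
c=r.camera("top");P=cloud(c)
# tray floor: bright low region
img=c["img"].min(2)
m=((img>200)&(P[...,0]>.4)&(P[...,0]<.72)&(P[...,1]<-.22)&(P[...,1]>-.55)&(P[...,2]<.04)).astype(np.uint8)
n,l,st,ce=cv2.connectedComponentsWithStats(m);i=1+np.argmax(st[1:,4]);q=P[l==i]
print(cv2.minAreaRect((q[:,:2]*1000).astype(np.float32)),q[:,2].min(),np.median(q[:,2]),q[:,2].max(),ce[i])
E
```

```text
1.5 [0.47336889 0.15675616 0.22112995] [ 0.08310982  0.10510273  1.87171324 -0.00389367  1.16529023 -1.7576104 ] [[-0.963, -0.268, -0.0], [-0.268, 0.963, -0.004], [0.001, -0.003, -1.0]] [ 1.67243348 -6.41091205 -1.9539377 ] [-0.22794794 -0.02087029  0.005227  ]
px [205.  43.] n 591 mean [0.382 0.091 0.039] rect [381.  87.] [19. 32.] 64.8 axis deg -22.4
px [ 78. 127.] n 13408 mean [0.459 0.014 0.035] rect [463.  11.] [ 56. 126.] 81.3 axis deg -8.7
px [276. 191.] n 12421 mean [0.467 0.163 0.036] rect [472. 164.] [126.  55.] 15.2 axis deg 15.3
px [389. 333.] n 63 mean [0.557 0.285 0.037] rect [556. 285.] [5. 8.] 88.8 axis deg 33.4
((547.7210693359375, -392.0685729980469), (219.6223602294922, 166.04183959960938), 15.293631553649902) -0.0069595806652749115 0.002247300250219908 0.03785043393767151 [325.04528182 186.64249525]
```

View pics/w1.png

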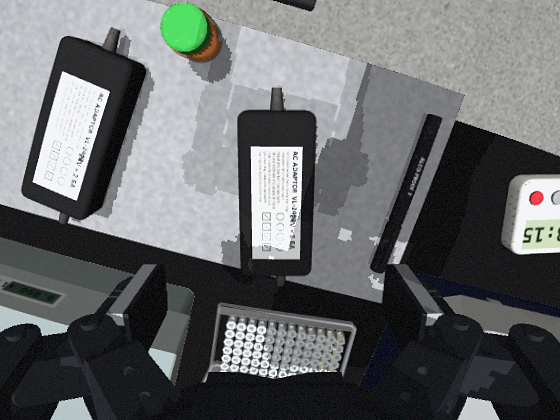

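Wrist view agrees: brick A at (276,191) maps to (0.472, 0.164). A black probe at (405,195) lies clear on its left. I'll read the settled pose, then descend.

```bash
python3 - <<'E'
from h import *
s=r.sense();print(s["t"],s["position"],s["contact_force"],s["wrist_torque"],s["dq"])
E
```

```text
1.55 [0.47156495 0.15928197 0.22202002] [-1.95373555  0.44321781 -0.82385559] [0.04962471 0.01359393 0.00488773] [ 0.08207353 -0.04637316  0.00533974  0.04060038  0.05678343  0.12548147]
```

Request:
play_rows --commands '[[[1,0,0.002,-0.03,0,0,0],[1,0,0.004,-0.06,0,0,0],[1,0,0.004,-0.09,0,0,0],[1,0,0.004,-0.115,0,0,0],[1,0,0.004,-0.135,0,0,0],[1,0,0.004,-0.144,0,0,0],[1,0,0.004,-0.144,0,0,0],[0.3,0,0.004,-0.144,0,0,0],[0.3,0,0.004,-0.144,0,0,0],[0.3,0,0.004,-0.144,0,0,0]]]'

```text
t: 2.55
position: [0.4727, 0.1634, 0.0796]
ee_rot: [-0.132, 0.991, -0.001, 0.0]
contact_force: [-0.1, 0.5, 5.7]
finger_gap: 0.0545
```

Gripped A with a gap of 54.5 mm. Now lift.

Request:
play_rows --commands '[[[0.3,0,0,0.01,0,0,0],[0.3,0,0,0.03,0,0,0],[0.3,0,0,0.06,0,0,0],[0.3,-0.01,-0.005,0.09,0,0,0],[0.3,-0.02,-0.01,0.115,0,0,0],[0.3,-0.03,-0.015,0.135,0,0,0],[0.3,-0.035,-0.02,0.15,0,0,0],[0.3,-0.04,-0.02,0.15,0,0,0],[0.3,-0.04,-0.02,0.15,0,0,0],[0.3,-0.04,-0.02,0.15,0,0,0]]]'

```text
t: 3.55
position: [0.4321, 0.1436, 0.2288]
ee_rot: [-0.132, 0.991, -0.001, -0.001]
contact_force: [0.6, -0.5, -3.5]
finger_gap: 0.0542
```

```bash
cat >> h.py <<'E'
def moment(n=4,a=0.0):
    F=[];M=[]
    for i in range(n):
        s=r.sense();F.append(s["contact_force"]);M.append(s["wrist_torque"]);
        if i<n-1: r.camera("wrist")
    F=np.array(F);M=np.array(M);w=np.array([-np.sin(np.radians(a)),np.cos(np.radians(a)),0])
    print("t",s["t"],"pos",s["position"].round(4),"gap",round(s["finger_gap"],4),"F",F.mean(0).round(2),"M",M.mean(0).round(3),"Mwidth",(M@w).round(3),"mean",(M@w).mean().round(3))
E
python3 - <<'E'
from h import *
moment(4,15.6)
c=r.camera("wrist");cv2.imwrite("pics/w2.png",c["img"])
E
```

```text
t 3.7 pos [0.4324 0.1435 0.2287] gap 0.0537 F [ 0.1   0.09 -3.5 ] M [-0.     0.029 -0.014] Mwidth [ 0.081  0.029  0.008 -0.007] mean 0.028
```

View pics/w2.png

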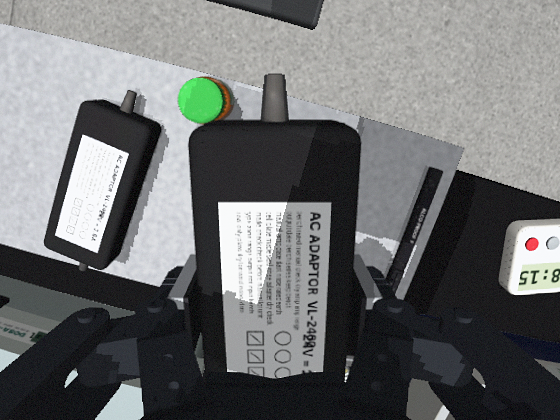

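Brick A is held square at about (275,260), with the vial standing at (203,100). Tilting one way, then back to level.

Request:
play_rows --commands '[[[0.3,0,0,0,-1.9,6.7,0],[0.3,0,0,0,-3.8,13.5,0],[0.3,0,0,0,-5.6,20.2,0],[0.3,0,0,0,-7.5,27,0],[0.3,0,0,0,-7.5,27,0],[0.3,0,0,0,-7.5,27,0],[0.3,0,0,0,-5.6,20.2,0],[0.3,0,0,0,-3.8,13.5,0],[0.3,0,0,0,-1.9,6.7,0],[0.3,0,0,0,0,0,0]]]'

```text
t: 4.75
position: [0.4323, 0.1436, 0.2297]
ee_rot: [-0.132, 0.991, -0.001, 0.004]
contact_force: [-1.0, 0.2, -4.0]
finger_gap: 0.0544
```

```bash
python3 - <<'E'
from h import *
moment(6,15.6);print(r.sense()["ee_rot"])
E
```

```text
t 5.0 pos [0.4326 0.1434 0.2295] gap 0.0538 F [ 0.04  0.41 -3.81] M [ 0.028  0.022 -0.002] Mwidth [ 0.081 -0.003  0.047 -0.04   0.01  -0.012] mean 0.014
[-1.32097718e-01  9.91235826e-01 -9.49670600e-04 -9.09927459e-04]
```

Request:
play_rows --commands '[[[0.3,0,0,0,1.9,-6.7,0],[0.3,0,0,0,3.8,-13.5,0],[0.3,0,0,0,5.6,-20.2,0],[0.3,0,0,0,7.5,-27,0],[0.3,0,0,0,7.5,-27,0],[0.3,0,0,0,7.5,-27,0],[0.3,0,0,0,5.6,-20.2,0],[0.3,0,0,0,3.8,-13.5,0],[0.3,0,0,0,1.9,-6.7,0],[0.3,0,0,0,0,0,0]]]'

```text
t: 6.0
position: [0.4344, 0.1433, 0.2308]
ee_rot: [-0.132, 0.991, -0.002, -0.004]
contact_force: [-0.2, 0.0, -4.0]
finger_gap: 0.0539
```

```bash
python3 - <<'E'
from h import *
moment(6,15.6);print(r.sense()["ee_rot"])
E
```

```text
t 6.25 pos [0.4329 0.1435 0.2292] gap 0.0541 F [ 0.07 -0.39 -3.79] M [-0.018 -0.027  0.003] Mwidth [-0.04  -0.052 -0.049 -0.003 -0.012  0.029] mean -0.021
[-1.32184006e-01  9.91224612e-01 -9.36484073e-04 -5.29801552e-04]
```

The moment changes by only about 0.02–0.035 N·m, against 0.17 expected for the loose one, so A is sound. I'll put it back where it lay.

Request:
play_rows --commands '[[[0.3,0.01,0.005,-0.025,0,0,0],[0.3,0.02,0.01,-0.055,0,0,0],[0.3,0.03,0.015,-0.085,0,0,0],[0.3,0.04,0.02,-0.11,0,0,0],[0.3,0.04,0.02,-0.13,0,0,0],[0.3,0.04,0.02,-0.142,0,0,0],[0.3,0.04,0.02,-0.1485,0,0,0],[0.3,0.04,0.02,-0.1495,0,0,0],[0.3,0.04,0.02,-0.15,0,0,0],[0.3,0.04,0.02,-0.15,0,0,0]]]'

```text
t: 7.25
position: [0.4734, 0.1635, 0.0801]
ee_rot: [-0.132, 0.991, -0.001, 0.0]
contact_force: [0.0, -0.1, -3.3]
finger_gap: 0.0538
```

The weight is still hanging, so I'll lower it a touch more, release and rise.

Request:
play_rows --commands '[[[0.3,0,0,-0.001,0,0,0],[0.3,0,0,-0.002,0,0,0],[0.3,0,0,-0.002,0,0,0],[0.7,0,0,-0.002,0,0,0],[1,0,0,-0.002,0,0,0],[1,0,0,0,0,0,0],[1,0,0,0.02,0,0,0],[1,0,0,0.05,0,0,0],[1,0,0,0.085,0,0,0],[1,0,0,0.12,0,0,0]]]'

```text
t: 8.25
position: [0.4731, 0.1635, 0.2012]
ee_rot: [-0.132, 0.991, -0.001, 0.0]
contact_force: [0.1, 1.0, -0.0]
finger_gap: 0.0853
```

Request:
play_rows --commands '[[[1,0,-0.02,0.01,0,0,-4],[1,0,-0.05,0.015,0,0,-8],[1,-0.002,-0.08,0.015,0,0,-12],[1,-0.005,-0.11,0.015,0,0,-17],[1,-0.008,-0.135,0.01,0,0,-21],[1,-0.01,-0.153,0,0,0,-24],[1,-0.01,-0.153,0,0,0,-24],[1,-0.01,-0.153,0,0,0,-24],[1,-0.01,-0.153,0,0,0,-24],[1,-0.01,-0.153,0,0,0,-24]]]'

```text
t: 9.25
position: [0.4634, 0.0113, 0.2016]
ee_rot: [0.076, 0.997, -0.001, 0.0]
contact_force: [-0.2, 0.8, 0.0]
finger_gap: 0.0848
```

```bash
python3 - <<'E'
from h import *
from scipy.spatial.transform import Rotation as R
c=r.camera("wrist");cv2.imwrite("pics/w3.png",c["img"]);bricks(c)
s=r.sense();print(s["t"],s["position"],R.from_quat(s["ee_rot"]).as_matrix()[:,0],s["contact_force"])
E
```

```text
px [350.  65.] n 627 mean [0.381 0.07  0.039] rect [380.  74.] [32. 18.] 19.4 axis deg 15.9
px [491. 180.] n 14216 mean [0.468 0.159 0.035] rect [473. 164.] [126.  56.] 15.4 axis deg 15.3
px [273. 198.] n 14545 mean [0.458 0.011 0.036] rect [466.  10.] [ 55. 132.] 81.5 axis deg -8.5
px [ 31. 209.] n 9888 mean [ 0.44  -0.158  0.035] rect [ 435. -169.] [ 55. 125.] 88.8 axis deg -10.7
9.3 [0.46333987 0.01125452 0.20157345] [-9.88450542e-01  1.51542954e-01 -5.09219096e-04] [ 0.70690794  0.231135   -0.36620776]
```

View pics/w3.png

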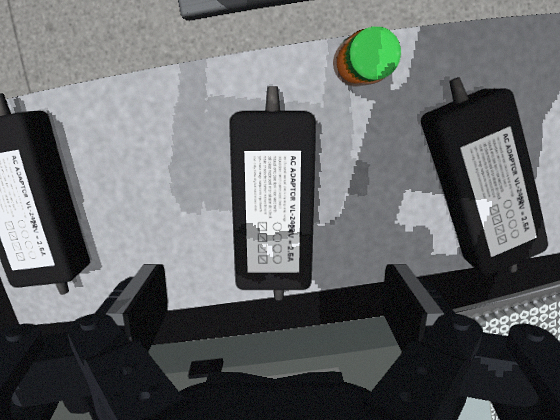

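A lies flat at (491,180), B is centred at (273,198), and the vial stands at (370,55). Descending on B, gripping and lifting.

Request:
play_rows --commands '[[[1,0,0,-0.03,0,0,0],[1,0,0,-0.06,0,0,0],[1,0,0,-0.09,0,0,0],[1,0,0,-0.11,0,0,0],[1,0,0,-0.12,0,0,0],[1,0,0,-0.124,0,0,0],[1,0,0,-0.124,0,0,0],[0.3,0,0,-0.124,0,0,0],[0.3,0,0,-0.124,0,0,0],[0.3,0,0,-0.124,0,0,0]]]'

```text
t: 10.3
position: [0.4643, 0.0109, 0.0789]
ee_rot: [0.076, 0.997, -0.001, 0.001]
contact_force: [-1.0, -0.8, 5.8]
finger_gap: 0.0544
```

Request:
play_rows --commands '[[[0.3,0,0,0.01,0,0,0],[0.3,0,0,0.03,0,0,0],[0.3,0,0,0.06,0,0,0],[0.3,-0.01,0,0.09,0,0,0],[0.3,-0.02,0,0.115,0,0,0],[0.3,-0.03,0,0.135,0,0,0],[0.3,-0.035,0,0.15,0,0,0],[0.3,-0.04,0,0.15,0,0,0],[0.3,-0.04,0,0.15,0,0,0],[0.3,-0.04,0,0.15,0,0,0]]]'

```text
t: 11.3
position: [0.4237, 0.0111, 0.228]
ee_rot: [0.076, 0.997, -0.001, 0.001]
contact_force: [-0.6, 0.4, -3.7]
finger_gap: 0.0542
```

```bash
python3 - <<'E'
from h import *
moment(3,-8.7)
E
```

```text
t 11.4 pos [0.4239 0.011  0.2279] gap 0.0537 F [-0.11  0.55 -4.25] M [-0.009  0.016  0.023] Mwidth [-0.005  0.038  0.01 ] mean 0.014
```

Request:
play_rows --commands '[[[0.3,0,0,0,1,6.9,0],[0.3,0,0,0,2.1,13.8,0],[0.3,0,0,0,3.1,20.7,0],[0.3,0,0,0,4.2,27.6,0],[0.3,0,0,0,4.2,27.6,0],[0.3,0,0,0,4.2,27.6,0],[0.3,0,0,0,3.1,20.7,0],[0.3,0,0,0,2.1,13.8,0],[0.3,0,0,0,1,6.9,0],[0.3,0,0,0,0,0,0]]]'

```text
t: 12.4
position: [0.4237, 0.0112, 0.2285]
ee_rot: [0.076, 0.997, -0.002, 0.005]
contact_force: [0.4, -0.0, -4.3]
finger_gap: 0.0536
```

```bash
python3 - <<'E'
from h import *
moment(6,-8.7);print(r.sense()["ee_rot"])
E
```

```text
t 12.65 pos [0.4239 0.011  0.2285] gap 0.0538 F [-0.06  0.59 -4.42] M [ 0.061  0.02  -0.019] Mwidth [ 0.043  0.082  0.092 -0.015 -0.021 -0.007] mean 0.029
[ 7.59613613e-02  9.97110027e-01 -1.19194523e-03  2.10787168e-04]
```

Request:
play_rows --commands '[[[0.3,0,0,0,-1,-6.9,0],[0.3,0,0,0,-2.1,-13.8,0],[0.3,0,0,0,-3.1,-20.7,0],[0.3,0,0,0,-4.2,-27.6,0],[0.3,0,0,0,-4.2,-27.6,0],[0.3,0,0,0,-4.2,-27.6,0],[0.3,0,0,0,-3.1,-20.7,0],[0.3,0,0,0,-2.1,-13.8,0],[0.3,0,0,0,-1,-6.9,0],[0.3,0,0,0,0,0,0]]]'

```text
t: 13.65
position: [0.4257, 0.0103, 0.2297]
ee_rot: [0.076, 0.997, -0.001, -0.003]
contact_force: [-0.6, 0.1, -5.4]
finger_gap: 0.0539
```

```bash
python3 - <<'E'
from h import *
moment(6,-8.7);print(r.sense()["ee_rot"])
E
```

```text
t 13.9 pos [0.4242 0.0109 0.2282] gap 0.0542 F [ 0.11 -1.07 -4.43] M [-0.027 -0.028  0.009] Mwidth [-0.005 -0.165 -0.061  0.034  0.026 -0.021] mean -0.032
[ 7.59548312e-02  9.97110372e-01 -1.22284815e-03  5.23219248e-04]
```

Settled readings are −0.014 and +0.013 N·m, so B is sound too. I'll put it back and go to C.

Request:
play_rows --commands '[[[0.3,0.01,0,-0.025,0,0,0],[0.3,0.02,0,-0.055,0,0,0],[0.3,0.03,0,-0.085,0,0,0],[0.3,0.04,0,-0.11,0,0,0],[0.3,0.04,0,-0.13,0,0,0],[0.3,0.04,0,-0.142,0,0,0],[0.3,0.04,0,-0.149,0,0,0],[0.3,0.04,0,-0.151,0,0,0],[0.3,0.04,0,-0.152,0,0,0],[0.3,0.04,0,-0.152,0,0,0]]]'

```text
t: 14.9
position: [0.4637, 0.0112, 0.0788]
ee_rot: [0.076, 0.997, -0.001, -0.0]
contact_force: [-14.5, 1.1, 24.8]
finger_gap: 0.0538
```

Request:
play_rows --commands '[[[0.3,0,0,-0.0005,0,0,0],[0.7,0,0,0,0,0,0],[1,0,0,0,0,0,0],[1,0,0,0,0,0,0],[1,0,0,0.02,0,0,0],[1,0,0,0.05,0,0,0],[1,0,0,0.085,0,0,0],[1,0,0,0.12,0,0,0],[1,-0.01,-0.03,0.13,0,0,3],[1,-0.02,-0.06,0.13,0,0,6]]]'

```text
t: 15.9
position: [0.4451, -0.0495, 0.2113]
ee_rot: [0.021, 1.0, -0.002, 0.003]
contact_force: [0.1, -0.8, -1.1]
finger_gap: 0.0851
```

Request:
play_rows --commands '[[[1,0,-0.03,0,0,0,1],[1,-0.003,-0.06,0,0,0,2],[1,-0.006,-0.09,0,0,0,3],[1,-0.01,-0.12,0,0,0,3],[1,-0.01,-0.12,0,0,0,3],[1,-0.01,-0.12,0,0,0,3],[1,-0.01,-0.12,0,0,0,3],[1,-0.01,-0.12,0,0,0,3],[1,-0.01,-0.12,0,0,0,3],[1,-0.01,-0.12,0,0,0,3]]]'

```text
t: 16.9
position: [0.4352, -0.1689, 0.2113]
ee_rot: [-0.006, 1.0, -0.002, 0.003]
contact_force: [-0.2, 0.2, -0.6]
finger_gap: 0.0852
```

```bash
python3 - <<'E'
from h import *
from scipy.spatial.transform import Rotation as R
c=r.camera("wrist");cv2.imwrite("pics/w4.png",c["img"]);bricks(c)
s=r.sense();print(s["t"],s["position"],R.from_quat(s["ee_rot"]).as_matrix()[:,0],s["contact_force"])
E
```

```text
px [273. 193.] n 13566 mean [ 0.43  -0.17   0.036] rect [ 439. -170.] [ 55. 133.] 89.4 axis deg -0.7
px [510. 235.] n 11352 mean [0.46  0.006 0.035] rect [463.  11.] [ 57. 127.] 82.1 axis deg -6.4
16.95 [ 0.43518659 -0.16904917  0.21138302] [-0.999924   -0.01112617 -0.00531134] [-0.76662111  0.64187708 -0.4448649 ]
```

View pics/w4.png

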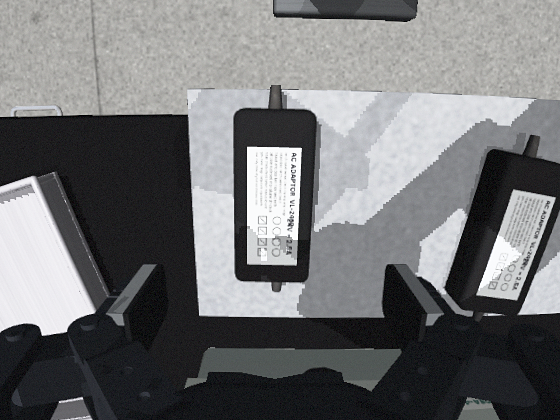

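C is centred at (273,193), with B back on the mat at (510,235). Descending, gripping and lifting C.

Request:
play_rows --commands '[[[1,0,0,-0.03,0,0,0],[1,0,0,-0.06,0,0,0],[1,0,0,-0.09,0,0,0],[1,0,0,-0.115,0,0,0],[1,0,0,-0.13,0,0,-0.5],[1,0,0,-0.134,0,0,-0.5],[1,0,0,-0.134,0,0,-0.5],[0.3,0,0,-0.134,0,0,-0.5],[0.3,0,0,-0.134,0,0,-0.5],[0.3,0,0,-0.134,0,0,-0.5]]]'

```text
t: 17.95
position: [0.4361, -0.1697, 0.0788]
ee_rot: [-0.001, 1.0, -0.003, 0.004]
contact_force: [-0.8, -0.6, 5.0]
finger_gap: 0.0539
```

Request:
play_rows --commands '[[[0.3,0,0,0.01,0,0,0],[0.3,0,0,0.03,0,0,0],[0.3,0,0,0.06,0,0,0],[0.3,-0.01,0,0.09,0,0,0],[0.3,-0.02,0,0.115,0,0,0],[0.3,-0.02,0,0.135,0,0,0],[0.3,-0.02,0,0.15,0,0,0],[0.3,-0.02,0,0.15,0,0,0],[0.3,-0.02,0,0.15,0,0,0],[0.3,-0.02,0,0.15,0,0,0]]]'

```text
t: 18.95
position: [0.4154, -0.1692, 0.2278]
ee_rot: [-0.001, 1.0, -0.002, 0.003]
contact_force: [-0.4, -0.1, -3.8]
finger_gap: 0.0542
```

```bash
python3 - <<'E'
from h import *
moment(3,0)
E
```

```text
t 19.05 pos [ 0.4155 -0.1693  0.2277] gap 0.0541 F [-0.1  -0.2  -4.13] M [ 0.014  0.068 -0.007] Mwidth [0.051 0.059 0.094] mean 0.068
```

Request:
play_rows --commands '[[[0.3,0,0,0,0,7,0],[0.3,0,0,0,0,14,0],[0.3,0,0,0,0,21,0],[0.3,0,0,0,0,28,0],[0.3,0,0,0,0,28,0],[0.3,0,0,0,0,28,0],[0.3,0,0,0,0,21,0],[0.3,0,0,0,0,14,0],[0.3,0,0,0,0,7,0],[0.3,0,0,0,0,0,0]]]'

```text
t: 20.05
position: [0.4152, -0.1693, 0.2284]
ee_rot: [-0.001, 1.0, -0.003, 0.007]
contact_force: [-0.4, 0.2, -4.8]
finger_gap: 0.0538
```

```bash
python3 - <<'E'
from h import *
moment(6,0);print(r.sense()["ee_rot"])
E
```

```text
t 20.3 pos [ 0.4153 -0.1695  0.2282] gap 0.0542 F [ 0.49 -0.01 -4.6 ] M [ 0.003  0.107 -0.004] Mwidth [0.147 0.092 0.155 0.115 0.053 0.08 ] mean 0.107
[-8.38623378e-04  9.99993894e-01 -2.57377357e-03  2.21005609e-03]
```

Request:
play_rows --commands '[[[0.3,0,0,0,0,-7,0],[0.3,0,0,0,0,-14,0],[0.3,0,0,0,0,-21,0],[0.3,0,0,0,0,-28,0],[0.3,0,0,0,0,-28,0],[0.3,0,0,0,0,-28,0],[0.3,0,0,0,0,-21,0],[0.3,0,0,0,0,-14,0],[0.3,0,0,0,0,-7,0],[0.3,0,0,0,0,0,0]]]'

```text
t: 21.3
position: [0.4167, -0.1704, 0.2295]
ee_rot: [-0.001, 1.0, -0.005, -0.001]
contact_force: [0.1, -0.1, -4.6]
finger_gap: 0.0539
```

```bash
python3 - <<'E'
from h import *
moment(6,0);print(r.sense()["ee_rot"])
c=r.camera("side");cv2.imwrite("pics/s5.png",c["img"])
E
```

```text
t 21.55 pos [ 0.4157 -0.1692  0.2279] gap 0.0541 F [-0.05 -0.31 -3.9 ] M [ 0.019 -0.081  0.025] Mwidth [-0.115 -0.022 -0.167 -0.1   -0.029 -0.053] mean -0.081
[-0.00127166  0.99999233 -0.00253993  0.00269698]
```

View pics/s5.png

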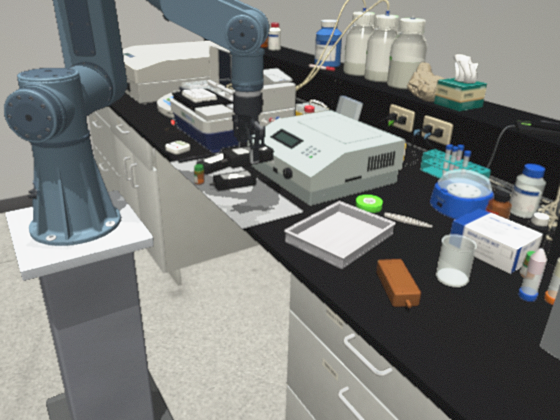

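C reads +0.107 after one tilt and −0.081 after the other, a change of 0.19 N·m, so C is the loose brick. The side view shows it held at (255,155), the tray at (340,235), and the vial upright at (199,172). Carrying C over the tray.

Request:
play_rows --commands '[[[0.3,0,-0.02,0,0,0,0],[0.3,0,-0.05,0,0,0,3],[0.3,0.01,-0.085,0,0,0,5],[0.3,0.03,-0.12,0,0,0,8],[0.3,0.055,-0.155,0,0,0,11],[0.3,0.085,-0.185,0,0,0,13],[0.3,0.115,-0.21,0,0,0,15],[0.3,0.134,-0.223,0,0,0,15.5],[0.3,0.134,-0.223,0,0,0,15.5],[0.3,0.134,-0.223,0,0,0,15.5]]]'

```text
t: 22.6
position: [0.5484, -0.3923, 0.2273]
ee_rot: [-0.135, 0.991, -0.002, 0.003]
contact_force: [-1.3, -0.3, -4.3]
finger_gap: 0.0543
```

```bash
python3 - <<'E'
from h import *
from scipy.spatial.transform import Rotation as R
s=r.sense();print(s["t"],s["position"],R.from_quat(s["ee_rot"]).as_matrix().round(3).tolist(),s["contact_force"])
c=r.camera("wrist");cv2.imwrite("pics/w6.png",c["img"])
c=r.camera("top");cv2.imwrite("pics/t6.png",cv2.resize(c["img"][110:270,100:400],None,fx=2.6,fy=2.6,interpolation=cv2.INTER_CUBIC))
E
```

```text
22.6 [ 0.54835357 -0.39230401  0.22732049] [[-0.963, -0.268, 0.006], [-0.268, 0.963, -0.002], [-0.005, -0.004, -1.0]] [-1.27293252 -0.3200749  -4.33329129]
```

View pics/w6.png

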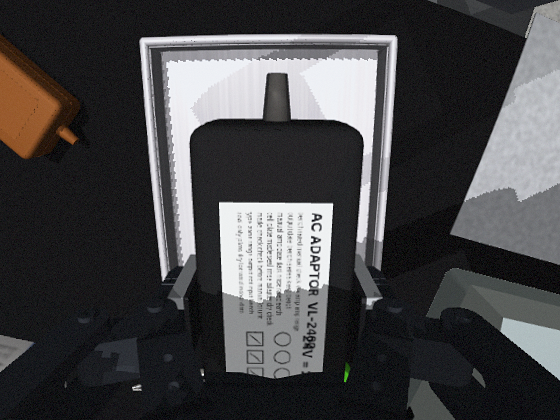

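View pics/t6.png

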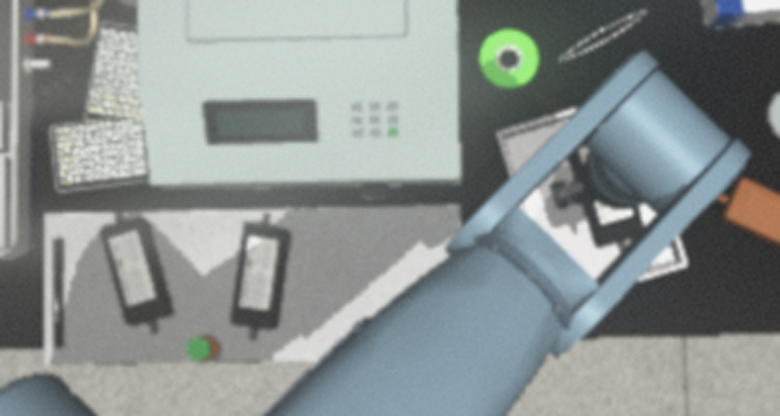

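The brick sits centred over the tray (walls at columns 165 and 380, brick at 190–363), lined up with it. Lowering.

Request:
play_rows --commands '[[[0.3,0,0,-0.02,0,0,0],[0.3,0,0,-0.045,0,0,0],[0.3,0,0,-0.07,0,0,0],[0.3,0,0,-0.095,0,0,0],[0.3,0,0,-0.115,0,0,0],[0.3,0,0,-0.13,0,0,0],[0.3,0,0,-0.139,0,0,0],[0.3,0,0,-0.143,0,0,0],[0.3,0,0,-0.145,0,0,0],[0.3,0,0,-0.145,0,0,0]]]'

```text
t: 23.7
position: [0.5485, -0.392, 0.0834]
ee_rot: [-0.135, 0.991, -0.002, 0.003]
contact_force: [0.5, 0.1, -4.5]
finger_gap: 0.0537
```

Request:
play_rows --commands '[[[0.3,0,0,-0.0005,0,0,0],[0.3,0,0,-0.001,0,0,0],[0.3,0,0,-0.0015,0,0,0],[0.3,0,0,-0.002,0,0,0],[0.3,0,0,-0.0025,0,0,0],[0.3,0,0,-0.003,0,0,0],[0.3,0,0,-0.003,0,0,0],[0.3,0,0,-0.003,0,0,0],[0.3,0,0,-0.003,0,0,0],[0.3,0,0,-0.003,0,0,0]]]'

```text
t: 24.7
position: [0.5485, -0.392, 0.0808]
ee_rot: [-0.135, 0.991, -0.002, 0.003]
contact_force: [-3.7, 2.2, 4.5]
finger_gap: 0.054
```

The force went from −4.5 to +4.5 N, so it rests on the tray floor. Release and rise.

Request:
play_rows --commands '[[[0.3,0,0,0,0,0,0],[0.6,0,0,0,0,0,0],[0.8,0,0,0,0,0,0],[1,0,0,0,0,0,0],[1,0,0,0.002,0,0,0],[1,0,0,0.015,0,0,0],[1,0,0,0.04,0,0,0],[1,0,0,0.07,0,0,0],[1,0,0,0.1,0,0,0],[1,0,0,0.14,0,0,0]]]'

```text
t: 25.7
position: [0.548, -0.3916, 0.2218]
ee_rot: [-0.135, 0.991, -0.002, 0.003]
contact_force: [0.9, -1.1, 0.6]
finger_gap: 0.0854
```

Request:
play_rows --commands '[[[1,-0.01,0,0.02,0,0,0],[1,-0.03,0,0.04,0,0,0],[1,-0.06,0,0.06,0,0,0],[1,-0.09,0,0.08,0,0,0],[1,-0.12,0,0.09,0,0,0],[1,-0.15,0,0.09,0,0,0],[1,-0.17,0,0.09,0,0,0],[1,-0.18,0,0.09,0,0,0],[1,-0.18,0,0.09,0,0,0],[1,-0.18,0,0.09,0,0,0]]]'

```text
t: 26.7
position: [0.3685, -0.3917, 0.3123]
ee_rot: [-0.135, 0.991, -0.002, 0.003]
contact_force: [-0.1, 0.3, -0.3]
finger_gap: 0.0852
```

```bash
python3 - <<'E'
from h import *
s=r.sense();print(s["t"],s["position"],s["contact_force"])
c=r.camera("top");bricks(c,x0=.35,x1=.66,y0=-.5,y1=.25)
cv2.imwrite("pics/t7.png",cv2.resize(c["img"][110:270,100:400],None,fx=2.6,fy=2.6,interpolation=cv2.INTER_CUBIC))
c=r.camera("side");cv2.imwrite("pics/s7.png",c["img"])
P=cloud(c);print(P[235,340])
for t in ("adapter_1_mid","tray","vial"):
    print(t,[(round(d["confidence"],2),np.round(d["position"])) for d in r.tip_of("top",t)])
E
```

```text
26.7 [ 0.36850217 -0.39173287  0.31233897] [-0.14067813  0.33048252 -0.33823382]
px [303. 163.] n 135 mean [ 0.625 -0.319  0.03 ] rect [ 629. -322.] [ 66. 138.] 49.8 axis deg -46.3
px [352. 178.] n 144 mean [ 0.576 -0.475  0.029] rect [ 572. -476.] [182.   8.] 15.6 axis deg 15.7
px [326. 187.] n 701 mean [ 0.546 -0.39   0.036] rect [ 545. -391.] [134.  56.] 15.2 axis deg 15.2
px [322. 213.] n 210 mean [ 0.464 -0.376  0.03 ] rect [ 462. -380.] [211. 110.] 65.3 axis deg 69.7
px [152. 214.] n 717 mean [0.472 0.161 0.034] rect [473. 163.] [126.  57.] 15.5 axis deg 16.1
px [199. 216.] n 708 mean [0.463 0.012 0.034] rect [463.  13.] [ 56. 126.] 81.4 axis deg -8.5
[ 0.52772426 -0.42483346  0.03016253]
adapter_1_mid [(0.65, array([150., 213.]))]
tray []
vial [(0.54, array([179., 242.]))]
```

View pics/t7.png

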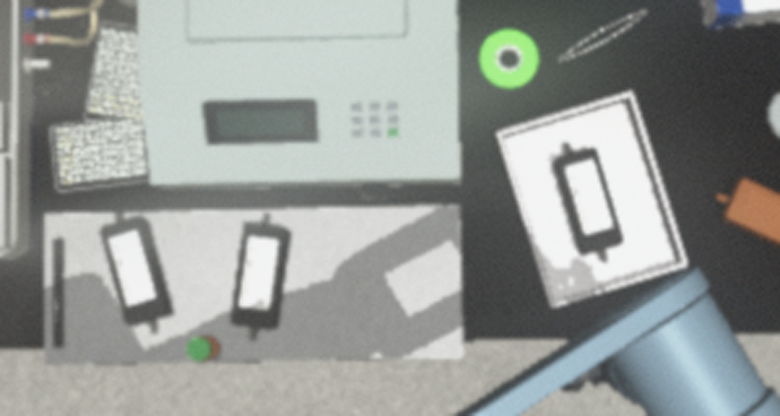

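View pics/s7.png

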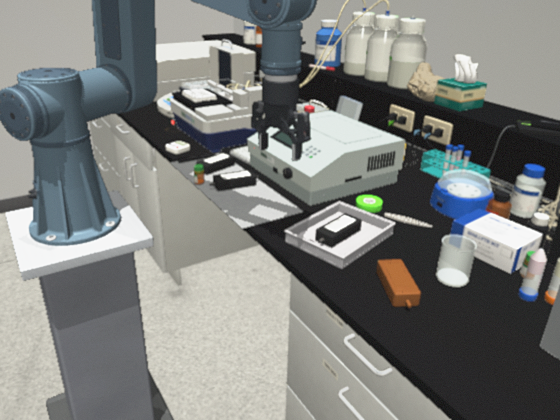

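The pictures show C flat and label up in the middle of the tray at side pixel (338,230), with its top at 0.036 m. A and B lie flat on the mat, the vial stands at (199,172), and the arm is clear of everything. Handing in.

```bash
python3 -c "
from bench import r
print(r.finish_job())"
```

```text
the job is handed in; nothing more can be done
None
```

The loose brick was the right-hand one, nearest the tray. It now lies flat in the steel tray, and the job was handed in at about 27 s; no verdict was given.

**Which brick is loose:** I lifted each brick and tilted it about 28° end-down both ways, then compared the moment held level.

| Brick | Change in moment (N·m) | Result |
|---|---|---|
| Left | 0.02–0.035 | sound |
| Middle | 0.03 settled (0.06 over all readings) | sound |
| Right | 0.19 (+0.107 to −0.081) | loose |

The readings were noisy just after each tilt, but 0.17 was expected for the loose brick, so the answer is clear.

**Placing:** I lowered the loose brick until the wrist force went from −4.5 to +4.5 N, so it was on the tray floor before I let go.

**Last checks:**
- **Loose brick:** it is label up about 3 mm from my estimate of the tray's centre, with its top at 0.036 m.
- **Sound bricks:** both are flat, label up and back on the mat where they started.
- **Vial and arm:** the vial is standing and the arm touches nothing.

**What disagreed or went less well:**
- **Networks:** in the last check they missed the tray and found only one brick, so the final positions come from the depth image.
- **Tray centre:** the network and the image outline differed by about 6 mm.
- **Middle brick:** setting it back pressed on the mat with about 25 N.

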